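# Load the tumbler and screw its captive cap shut

## Robot

A 6-joint arm with a two-finger parallel gripper is mounted at the origin on the work surface. World frame = base frame: x ahead of the robot, y to its left, z up, the work surface at z = 0. Lengths are in mm, angles in rad, forces in N, time in s.
With the tool pointing down it reaches from about 300 to 775 mm from the base axis. Payload 14.6 kg.
Tool frame: the origin (TCP) lies at the very end of the fingers, on their centre line; the grasp point (between the pads) lies 19 mm behind it (grip_point_offset is the distance from the TCP to the grasp point, in mm); z points along the fingers, y is the line along which they close (so a half turn about z gives the same grasp; the last joint's range is limited). The gripper opens to 94 mm and grips with 3 to 60 N. Pads are 16 mm wide; open, the fingers measure 119 mm over their backs; the gripper's body (75 mm by 177 mm) begins 78 mm behind the grasp point.
Start: joints at [-0.067, 0.3, 1.521, -0, 1.321, -0.067], TCP at [549.99, -0.002, 205.446] pointing down, gripper open.
Joint ranges: [-3.03, 3.03], [-0.79, 2.21], [0.23, 2.52], [-1.04, 4.18], [0, 3.07], [-2.55, 2.55]. Speed limits (rad/s): [2.22, 2.22, 2.57, 3.14, 3.14, 3.14].

## Interface

Orientations are given as [roll, pitch, yaw] about the fixed x, y, z axes, in that order (R = Rz(yaw) Ry(pitch) Rx(roll)).
In Python, from cell import read_state, camera, camera_info, sign_off, grip_point_offset gives the robot as it stands.
- The arm moves only by the shell command python3 -m handwheel 'ROWS' [FORCE]. ROWS is text: rows parted by semicolons, each of 5 numbers parted by spaces: the shift along the world's x, y, z in units of 40 mm (1.0 is 40 mm), then the turn about the world's z in units of 5 degrees (1.0 is 5 degrees), then the closure, from 0 (fully open) to 1 (shut). In form: dx dy dz yaw gripper; .... A call has 1 to 12 rows; each row shifts and turns the commanded pose from where the row before left it; what a row does not reach is not made up. A row lasts 1/12 s, in which the tool goes at most 41.7 mm and 7.16 degrees, less where a joint would pass 70% of its speed; a pose out of reach is approached as far as the arm can. A call is refused whole if a number of a shift passes 1 or a number of a turn 1, either way. A call with a gripper value outside its range is refused whole. The fingers move at their own pace and stop on an object; FORCE is the grip in N (left out, the last holds). Time passes only in rows, so rows that do not move let the fingers close. It gives the time, the measured TCP pose, the force, the opening and the grip force at its end, in the units of the state.
- read_state(): the state, without advancing time (a new reading comes with each control period).
- camera(name): name is "scene" or "side" or "wrist"; returns (picture, depth): 384x512x3 uint8, red, green, blue; 384x512 float32, mm along the optical axis (not along the pixel's ray), 0 where there is no reading.
- camera_info(name): a dict with "intrinsics" (3x3 intrinsics, pixels), "k1" (the pictures are not rectified: a ray, as slopes to the right and down, at radius r is drawn at 1 + k1 r^2 times it, then the intrinsics apply), "world_from_camera" (4x4, takes a point from camera to world coordinates). Camera axes: x right, y down, z forward; pixel columns grow to the right and rows downward; lengths in mm; the calibration is good to about 2 mm. A picture is of the moment at which its call begins: read the wrist's pose just before it. camera_info takes no time and is no camera call; for the wrist camera it gives the pose at the moment of the call.
- sign_off(): hands the job in; it is judged then, once.
The state is a dict: "clock": time; "joints": joint angles; "qd": joint speeds; "effort": joint torques, N m; "eef_pos": TCP position; "eef_rot": TCP orientation; "wrist_force": force on the tool from outside, world axes, zero at the start; "moment": the same for the moment, N m; "finger_gap": finger opening in mm; "finger_force": force on a finger pad.
Only numpy, scipy, OpenCV 4.12 (cv2) and the standard library are available. Lean on these libraries where they do the work, as an engineer would, in place of code of your own. Each camera call takes 0.05 s, during which the arm holds its last target. There are 200 camera calls.

## Task

Put the brass ring into the bowl of the small tumbler and let go of it, then swing the captive cap over on its arm until the arm stops above the bowl, and screw the cap clockwise by its orange knob until it is fully home. Leave the other castings and the tools around where they are.

Things in the scene. Friction and masses are not known exactly. Their poses are not given: they have to be found in the camera images.
- brass_mid (a point): Centre (half-way up) of the brass-coloured ring: outer diameter 28 mm, hole 19 mm, 10 mm tall, 30 g, lying flat on a 6 mm thick green board (100 x 230 mm) fixed to the bench, in a row with the other two castings, 70 mm apart.
- steel_mid (a point): Centre of the silver-coloured ring, same size as the brass one; it stays on the board.
- black_disc_center (a point): Centre of the solid black disc, 28 mm across and 10 mm tall; it stays on the board.
- bowl_mouth (a point): Centre of the open mouth of the tumbler's aluminium bowl, at rim height (105 mm over the bench). z up; x points from the bowl axis to the pivot post. Bowl: outer diameter 76 mm, inner 68 mm, 49 mm deep. It stands on a blue motor base fixed to the bench, 200 x 130 mm and 46 mm tall, reaching 65 mm to the -x side and 135 mm to the +x side of the bowl axis.
- post_top (a point): Point on the vertical pivot axis of the steel post, 100 mm from the bowl axis, at the height of the top face of the swing arm (136 mm over the bench; the arm's round pivot hub stands 2 mm higher, nothing else of the post is higher). The flat arm, 16 mm wide and 10 mm thick, turns about this axis and carries the cap at 100 mm from it.
- knob_grip (a point): Point on the cap's axis at grip height of its round ribbed orange knob: 44 mm across, 34 mm tall, this point 11 mm below its top. A stem goes from it through the arm's 38 mm round hub to the black lid, 82 mm across, with a rubber plug below (60 mm across, 5.5 mm deep). Fully unscrewed: this point 169 mm over the bench, plug 2.5 mm above the rim, lid under the arm. z up; turns with the cap.
- swing (a joint): Swing of the arm about the post (rad). 0: at its stop, cap exactly above the bowl. Positive: swung aside, counter-clockwise from above (at 1.57 the cap lies on the -y side of the post in the axes of bowl_mouth). Range 0 to 1.75, starts 1.1 to 1.5. Stays where left; about 1 N at the knob pushes it. The plug blocks it once the cap is screwed down into the bowl.
- cap (a joint): Turn of the captive screw cap relative to the arm (rad). 0: fully unscrewed (stop). Grows clockwise from above to 2.25: fully home (stop). Starts 0 to 0.3. The cap sinks evenly, 8 mm over 2.25 rad (3.56 mm per rad). Friction 0.12 N m; stays where left. Fully home, the white line on the knob's top points from its centre to the post. It takes more than one grip.
- screwdriver: Screwdriver with an orange handle lying on the bench, left of the tumbler; bystander.
- wax_tube: Blue wax tube, 32 mm across and 32 mm tall, standing on the bench; origin at the centre of its underside; bystander.
- mallet: Hammer lying on the bench at the far left; bystander.
- white_box: White plastic box 75 x 75 x 40 mm, far right; origin at the centre of its underside; bystander.
- black_tray: Black open tray 90 x 70 x 30 mm, far right; origin at the centre of its underside; bystander.
Things that resemble listed ones, but are neither listed nor needed, are in the scene too. Leave any purple or red look-alike of the part that bears bowl_mouth alone.

How it is judged (in metres and radians):
On the way, in this order (a step that is already met when the one before it is completed fails the run):
1. the brass ring lies in the bowl, let go, with the cap still swung aside (horizontal distance between brass_mid and bowl_mouth below 0.034 m and z of brass_mid in the frame of bowl_mouth below -0.015 m and contact force between brass_ring and the fingers below 0.05 N and value of joint swing above 0.5 rad), for 0.2 s.
2. the arm is swung to its stop above the bowl, the cap not yet screwed home (value of joint swing below 0.06 rad and value of joint cap below 2 rad), for 0.1 s.
At the end, for the whole second after the job is handed in: The brass ring lies at rest inside the bowl (below the rim by at least 15 mm at its centre), the arm is at its stop (joint under 0.06 rad) and the cap is screwed home (joint over 2.1 of 2.25 rad) and still (value of joint cap above 2.1 rad and value of joint swing below 0.06 rad and velocity of joint cap below 0.05 rad/s and horizontal distance between brass_mid and bowl_mouth below 0.034 m and z of brass_mid in the frame of bowl_mouth below -0.015 m and linear speed of brass_ring below 0.03 m/s); the robot touches nothing.
It fails at once if another casting is moved by more than 30 mm (distance of any of steel_mid, black_disc_center from where it was at the start of the episode above 0.03 m).
It fails at once if a tool or box around is moved by more than 40 mm (distance of any of screwdriver, wax_tube, mallet, white_box, black_tray from where it was at the start of the episode above 0.04 m).
It also fails if it takes over 72 s, if anything falls off the work surface, if the arm or the gripper's body presses on something with over 40 N, if the wrist force passes 120 N, or if a joint passes its speed limit or range.

## Working session

There is one attempt and no reset: what is moved stays moved. The work goes in short steps, Python scripts to look and compute and a shell command to move; the robot and the scene stay as the last step left them, time stands still between calls to the robot, and variables do not carry over. Pictures are saved under pics/ and viewed, at most 10 in all, crops included, and the job is handed in when it is done.

```bash
mkdir -p pics; ls
cat > h.py <<'E'
import numpy as np, cv2
from cell import *
def shot(n,f=None):
    info=camera_info(n); im,d=camera(n)
    if f: cv2.imwrite('pics/'+f,im[:,:,::-1])
    np.savez('/tmp/'+n+'.npz',im=im,d=d,K=info['intrinsics'],k=info['k1'],T=info['world_from_camera'])
def load(n): return np.load('/tmp/'+n+'.npz')
def rays(z,u,v):
    K=z['K']; p=np.array([[[float(u),float(v)]]])
    s=cv2.undistortPoints(p,np.array(K,float),np.array([float(z['k']),0,0,0]))[0,0]
    return s
def pt(z,u,v,r=1):
    s=rays(z,u,v); u=int(round(u));v=int(round(v))
    q=z['d'][v-r:v+r+1,u-r:u+r+1]; q=q[q>0]; dd=np.median(q)
    T=z['T']; return T[:3,:3]@(np.array([s[0],s[1],1])*dd)+T[:3,3]
def atz(z,u,v,h):
    s=rays(z,u,v);T=z['T'];d=T[:3,:3]@np.array([s[0],s[1],1]);o=T[:3,3]
    return o+d*(h-o[2])/d[2]
def cloud(z):
    H,W=z['d'].shape; g=np.stack(np.meshgrid(np.arange(W),np.arange(H)),-1).reshape(-1,1,2).astype(float)
    s=cv2.undistortPoints(g,np.array(z['K'],float),np.array([float(z['k']),0,0,0])).reshape(H,W,2)
    P=np.concatenate([s,np.ones((H,W,1))],-1)*z['d'][...,None]
    return P@z['T'][:3,:3].T+z['T'][:3,3]
E
python3 - <<'E'
from h import *
for n in ['scene','side','wrist']: shot(n,n+'0.png')
a=np.hstack([cv2.imread('pics/%s0.png'%n) for n in ['scene','side']]); 
for n in ['scene','side','wrist']: print(n,load(n)['T'].round(2).tolist(), load(n)['K'].tolist())
print(read_state(), grip_point_offset)
E
```

```text
pics
scene [[-0.78, 0.38, -0.49, 967.14], [0.63, 0.49, -0.61, 679.65], [0.0, -0.78, -0.62, 788.58], [0.0, 0.0, 0.0, 1.0]] [[374.74610168035724, 0.0, 253.0375248788715], [0.0, 374.74610168035724, 188.1538368027367], [0.0, 0.0, 1.0]]
side [[-0.86, -0.39, 0.34, -110.78], [-0.52, 0.62, -0.59, 1002.24], [0.01, -0.68, -0.73, 1339.88], [0.0, 0.0, 0.0, 1.0]] [[481.4706119000233, 0.0, 260.8473818709168], [0.0, 481.4706119000233, 197.92374818434368], [0.0, 0.0, 1.0]]
wrist [[1.0, 0.0, -0.0, 550.16], [-0.0, -0.97, -0.24, 69.12], [-0.0, 0.24, -0.97, 384.0], [0.0, 0.0, 0.0, 1.0]] [[338.6335025187172, 0.0, 250.8712647070855], [0.0, 338.6335025187172, 189.58980760454435], [0.0, 0.0, 1.0]]
{'clock': 0.15, 'joints': array([-6.66094213e-02,  3.00315517e-01,  1.52141981e+00,  5.85077017e-07,
        1.32069091e+00, -6.66126105e-02]), 'qd': array([ 0.00048577, -0.00145257, -0.00236178, -0.0013184 , -0.00095465,
        0.00039024]), 'effort': array([-2.50185103e-04, -5.31960297e+01, -3.52822959e+01,  7.07691838e-02,
        2.35654798e-02, -3.66386917e-05]), 'eef_pos': array([5.49809631e+02, 4.73777620e-03, 2.05039899e+02]), 'eef_rot': array([-3.14076096e+00, -5.60511025e-05,  1.57079935e+00]), 'wrist_force': array([-0.28300345, -1.42537508,  0.15836475]), 'moment': array([ 0.02428103, -0.01610612,  0.02713494]), 'finger_force': 0.0, 'finger_gap': 94.09040692275566} 18.8
```

View pics/scene0.png

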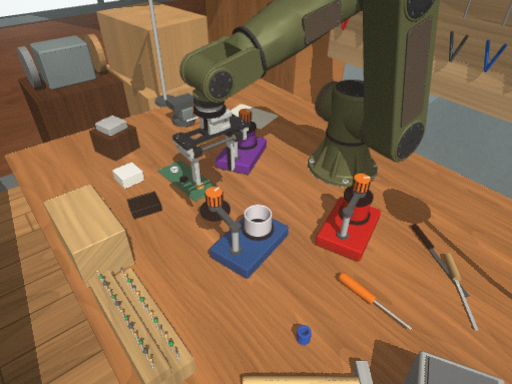

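View pics/side0.png

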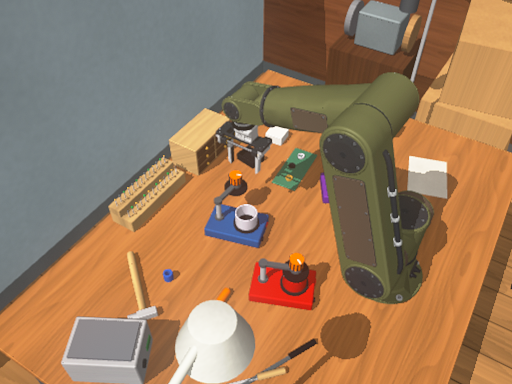

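The scene view shows the blue-based tumbler with bowl at (258,217), post (235,238) and knob (214,197). The purple (242,150) and red (350,230) ones are decoys. The green board is at (190,180). In the side view, bowl (246,215), knob (235,180) and board (295,168).

Run:
```python
from h import *
from scipy.optimize import least_squares
for n,(u,v) in {'scene':(258,214),'side':(246,215)}.items():
    z=load(n);P=cloud(z)
    print(n,'bowl pix',pt(z,u,v).round())
    c=atz(z,u,v,100)
    Z=P[...,2]; m=(np.hypot(P[...,0]-c[0],P[...,1]-c[1])<60)&(Z>101)&(Z<110)
    hsv=cv2.cvtColor(z['im'],cv2.COLOR_RGB2HSV); 
    m&=(hsv[...,1]<60)
    q=P[m]; f=least_squares(lambda p:np.hypot(q[:,0]-p[0],q[:,1]-p[1])-36,c[:2],loss='soft_l1')
    print('rim',f.x.round(1),m.sum(),np.percentile(q[:,2],[10,50,90]).round(1))
    R=np.hypot(P[...,0]-f.x[0],P[...,1]-f.x[1])
    m=(R<230)&(Z>160)&(Z<185)&(hsv[...,0]<15)&(hsv[...,1]>180)&(hsv[...,2]>150)
    q=P[m]; print('knob n',m.sum(), q.mean(0).round(1), q.max(0).round(1),q.min(0).round(1))
    # board
    m=(Z<14)&(Z>3)&(hsv[...,0]>60)&(hsv[...,0]<90)&(hsv[...,1]>90)
    q=P[m]; print('board',m.sum(),q.mean(0).round(),q.min(0).round(),q.max(0).round(), cv2.minAreaRect(q[:,:2].astype(np.float32)))
```

```text
scene bowl pix [459.  73.  71.]
rim [482.  101.2] 106 [101.8 103.4 105.5]
knob n 173 [575.3  31.8 175. ] [593.   51.  180.5] [549.    5.2 160.3]
board 4 [ 518. -366.    5.] [ 487. -391.    3.] [ 533. -335.    6.] ((507.9986267089844, -362.24798583984375), (46.68877029418945, 53.42009735107422), 4.091297149658203)
side bowl pix [496.  73.  53.]
rim [480.   99.9] 62 [102.1 104.1 107.1]
knob n 41 [565.8  33.9 170.9] [592.   49.3 179.9] [545.6   2.7 160.2]
board 130 [ 498. -297.    6.] [ 439. -383.    3.] [ 537. -160.   14.] ((487.0496826171875, -273.2182312011719), (86.74176025390625, 225.05780029296875), 5.131021499633789)
```

View pics/wrist0.png

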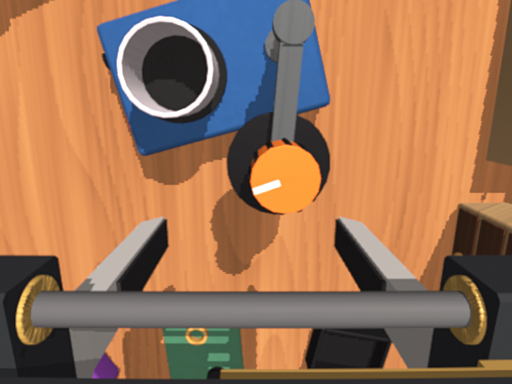

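The wrist view shows the bowl rim centred near (168,67), post hub (293,22), knob (285,178) with its white line pointing left, and the board at the bottom with a brass ring near (197,336).

Run:
```python
from h import *
z=load('wrist')
print('bowl',atz(z,168,66.5,105).round(1)); print('post',atz(z,293,22,138).round(1),pt(z,293,22).round(1),pt(z,290,70).round(1))
print('knob',atz(z,285.5,178.5,180).round(1),pt(z,285,178).round(1)); print('line',atz(z,255,190,180).round(1),atz(z,279,183,180).round(1))
print('brass?',atz(z,197,336,16).round(1),pt(z,188,335).round(1),atz(z,215,374,16).round(1))
im=[]
for n,(u,v) in {'scene':(188,182),'side':(295,168)}.items():
    a=load(n)['im'][v-30:v+30,u-40:u+40,::-1]; im.append(cv2.resize(a,(400,300),interpolation=cv2.INTER_CUBIC))
cv2.imwrite('pics/board.png',np.hstack(im))
```

```text
bowl [484.9  99.6 105. ]
post [578.  124.2 138. ] [578.  124.3 137.9] [576.9  93.8 136.3]
knob [571.1  26.  180. ] [570.9  26.1 179. ]
line [552.4  18.7 180. ] [567.2  23.1 180. ]
brass? [ 481.7 -211.2   16. ] [ 470.2 -210.6   14.9] [ 502.8 -268.6   16. ]
```

View pics/board.png

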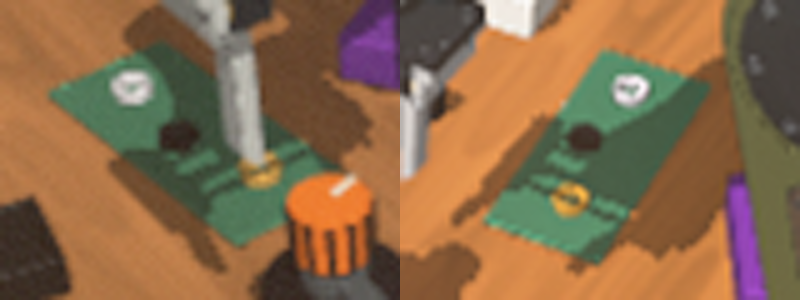

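Candidates on the board: the brass ring (scene crop (260,168)), the steel ring (130,88) and the black disc (180,135). Brass is the one at the near end. The tumbler is the blue one. Next I'll locate the purple one, since the gripper body could meet it.

```bash
python3 - <<'E'
from h import *
for n in ['scene','side']:
    z=load(n);P=cloud(z);hsv=cv2.cvtColor(z['im'],cv2.COLOR_RGB2HSV)
    m=(hsv[...,0]>130)&(hsv[...,0]<155)&(hsv[...,1]>120)&(P[...,2]>5)&(P[...,2]<60)
    q=P[m];print(n,'purple',m.sum(),np.percentile(q,[1,50,99],axis=0).round().tolist())
    print(cv2.boxPoints(cv2.minAreaRect(q[:,:2].astype(np.float32))).round().tolist())
    if n=='scene':
        m=(P[...,2]>100)&(P[...,1]<-120)&(P[...,1]>-400)&(P[...,0]>250)&(P[...,0]<600)&(hsv[...,0]<15)&(hsv[...,1]>180)&(hsv[...,2]>150)
        q=P[m];print('pknob',q.mean(0).round(),len(q))
    hsvb=(hsv[...,0]>18)&(hsv[...,0]<30)&(hsv[...,1]>120)&(abs(P[...,0]-482)<25)&(abs(P[...,1]+211)<25)&(P[...,2]<25)
    q=P[hsvb];print('brass',len(q),q.mean(0).round(1) if len(q) else '', )
z=load('side');print('steel',pt(z,310.5,155.5,0).round(),'black',pt(z,301.5,165,0).round())
E
python3 -m handwheel '-0.85 -1 0 0 0;-0.85 -1 0 0 0;0 -1 0 0 0;0 -1 0 0 0;0 0 0 0 0;0 0 0 0 0'
python3 - <<'E'
from h import *
shot('wrist','w1.png')
E
```

```text
scene purple 718 [[158.0, -289.0, 12.0], [292.0, -224.0, 43.0], [372.0, -163.0, 57.0]]
[[140.0, -257.0], [205.0, -367.0], [379.0, -264.0], [315.0, -154.0]]
pknob [nan nan nan] 0
brass 23 [ 481.8 -207.6   10.3]
side purple 132 [[291.0, -265.0, 7.0], [320.0, -192.0, 43.0], [364.0, -161.0, 51.0]]
[[286.0, -171.0], [362.0, -269.0], [380.0, -256.0], [304.0, -157.0]]
brass 24 [ 477.6 -210.4   10.2]
steel [ 464. -371.    9.] black [ 470. -305.    5.]
clock: 0.65
eef_pos: [495.6, -145.0, 205.2]
eef_rot: [-3.141, -0.0, 1.568]
wrist_force: [0.5, 0.2, -0.4]
finger_gap: 94.2
finger_force: 0.0<stdin>:9: RuntimeWarning: Mean of empty slice.
  ret = um.true_divide(
```

View pics/w1.png

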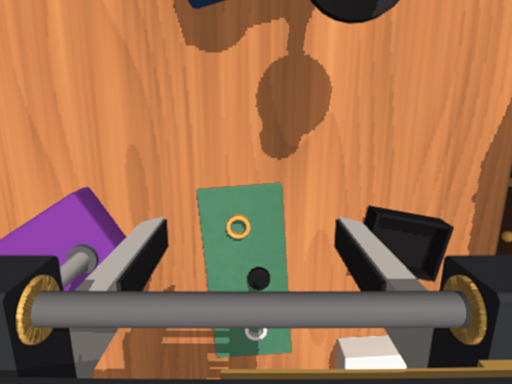

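The wrist view shows the brass ring at (238,227) on the near end of the board, the black disc (259,278) and the steel ring (257,330). The purple tumbler's post is at about (85,262).

Run:
```python
from h import *
z=load('wrist');P=cloud(z)
hsv=cv2.cvtColor(z['im'],cv2.COLOR_RGB2HSV)
m=(hsv[...,0]>12)&(hsv[...,0]<30)&(hsv[...,1]>120)
mm=np.zeros_like(m);mm[212:243,222:254]=1
m&=mm; v,u=np.nonzero(m);(cu,cv_),r=cv2.minEnclosingCircle(np.stack([u,v],1).astype(np.float32))
print(cu,cv_,r,m.sum()); print('brass',atz(z,cu,cv_,16).round(1),atz(z,cu,cv_,13).round(1),'depth z',np.percentile(P[m][:,2],[10,50,90]).round(1))
print('black',atz(z,259,278,16).round(1),'post purple',pt(z,85,258).round(1))
for n in ['scene','side','wrist']:
    P=cloud(load(n)).reshape(-1,3);s=(P[:,2]>85)&(P[:,2]<195)&(P[:,0]>330)&(P[:,0]<415)&(P[:,1]>-330)&(P[:,1]<-130);q=P[s]
    print(n,len(q),np.percentile(q,[0,50,100],axis=0).round().tolist() if len(q) else '')
print(read_state()['eef_pos'])
```

```text
237.58489990234375 225.92453002929688 12.404016494750977 313
brass [ 480.  -209.4   16. ] [ 479.9 -210.5   13. ] depth z [ 8.8 15.  16.7]
black [ 504.8 -275.5   16. ] post purple [ 320.4 -230.2   56.8]
scene 0 
side 0 
wrist 0 
[ 495.82772971 -143.73953564  205.19613538]
```

```bash
python3 -m handwheel '-0.1 -0.4 -0.3 0 0.4;-0.1 -0.4 -0.5 0 0.4;-0.1 -0.4 -0.5 0 0.4;-0.1 -0.4 -0.5 0 0.4;0 -0.05 -0.5 0 0.4;0 0 -0.5 0 0.4;0 0 -0.5 0 0.4;0 0 0 0 0.4;0 0 0 0 0.4'
```

```text
clock: 1.45
eef_pos: [480.1, -208.3, 73.2]
eef_rot: [-3.14, -0.001, 1.572]
wrist_force: [0.1, 0.7, 1.3]
finger_gap: 56.3
finger_force: 0.0
```

Run:
```python
from h import *
shot('wrist');z=load('wrist')
hsv=cv2.cvtColor(z['im'],cv2.COLOR_RGB2HSV);P=cloud(z)
m=((hsv[...,0]>12)&(hsv[...,0]<30)&(hsv[...,1]>120)&(np.hypot(P[...,0]-480,P[...,1]+210)<24)&(P[...,2]<25)&(P[...,2]>4))
v,u=np.nonzero(m);(cu,cv_),r=cv2.minEnclosingCircle(np.stack([u,v],1).astype(np.float32))
t=(P[...,2]>14)&m
print(m.sum(),cu,cv_,r,atz(z,cu,cv_,15).round(1),np.percentile(P[m][:,2],[10,50,90]),P[t].mean(0),P[t].min(0),P[t].max(0),read_state()['eef_pos'])
```

```text
731 251.3275909423828 206.3275909423828 19.266130447387695 [ 480.4 -210.1   15. ] [10.079826   15.25735677 16.28653653] [ 480.15035487 -210.48578272   15.53142753] [ 466.87349845 -224.47988832   14.01194123] [ 493.30056067 -197.3087473    17.66404266] [ 480.5682334  -208.77146262   74.26420564]
```

Ring at (480.2, -210.3), top at 15.5–16, as it should be. Descend and grip.

```bash
python3 -m handwheel '0 -0.04 -0.5 0 0.4;0 0 -0.5 0 0.4;0 0 -0.4 0 0.4;0 0 -0.2 0 0.4;0 0 0 0 0.4;0 0 0 0 0.8;0 0 0 0 0.8;0 0 0 0 0.8;0 0 0 0 0.8;0 0 0 0 0.8' 20
```

```text
clock: 2.33
eef_pos: [480.4, -211.2, 10.1]
eef_rot: [3.141, 0.0, 1.571]
wrist_force: [-0.7, -0.2, 3.3]
finger_gap: 27.3
finger_force: 20.0
```

```bash
python3 -m handwheel '0 0 0.3 0 0.8;0 0 0.6 0 0.8;0 0 0.6 0 0.8;0 0 0.6 0 0.8;0 0 0.6 0 0.8;0 0.4 0.6 0 0.8;0 0.6 0 0 0.8;0 0.7 0 0 0.8;0 0.7 0 0 0.8;0 0.7 0 0 0.8;0 0.7 0 0 0.8;0 0.7 0 0 0.8'
python3 -m handwheel '0 0.7 0 0 0.8;0 0.7 0 0 0.8;0 0.6 0 0 0.8;0 0.5 0 0 0.8;0 0.3 0 0 0.8;0 0 0 0 0.8;0 0 0 0 0.8'
python3 - <<'E'
from h import *
shot('wrist','w2.png');z=load('wrist');print(read_state()['eef_pos'])
P=cloud(z);hsv=cv2.cvtColor(z['im'],cv2.COLOR_RGB2HSV)
q=P[(abs(P[...,2]-105)<2.5)&(np.hypot(P[...,0]-483,P[...,1]-100)<50)&(hsv[...,1]<70)]
from scipy.optimize import least_squares
f=least_squares(lambda p:np.hypot(q[:,0]-p[0],q[:,1]-p[1])-36,[483,100],loss='soft_l1');print(len(q),f.x)
E
```

```text
clock: 3.33
eef_pos: [479.8, -29.8, 142.5]
eef_rot: [3.141, 0.0, 1.571]
wrist_force: [0.8, 0.2, -0.4]
finger_gap: 26.9
finger_force: 20.0
clock: 3.92
eef_pos: [480.0, 80.8, 141.9]
eef_rot: [3.141, 0.0, 1.572]
wrist_force: [-0.4, -0.6, -0.3]
finger_gap: 27.1
finger_force: 20.0
[480.03791254  80.29621378 141.72704989]
1716 [481.62508     98.80770159]
```

View pics/w2.png

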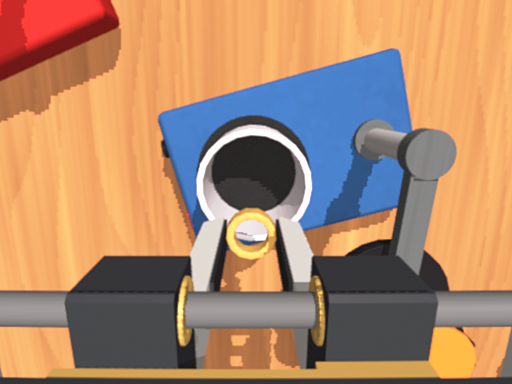

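The wrist view shows the ring held between the pads at (251,233) and the bowl rim just beyond it at (254,180). Move over and lower.

```bash
python3 -m handwheel '0.02 0.2 0 0 0.8;0.02 0.25 0 0 0.8;0 0 -0.3 0 0.8;0 0 -0.4 0 0.8;0 0 -0.4 0 0.8;0 0 -0.2 0 0.8;0 0 0 0 0.8;0 0 0 0 0.63;0 0 0 0 0.63;0 0 0 0 0.63;0 0 0 0 0.63;0 0 0 0 0.63'
```

```text
clock: 4.97
eef_pos: [481.9, 98.9, 89.9]
eef_rot: [3.141, -0.0, 1.571]
wrist_force: [-0.9, -0.2, 0.5]
finger_gap: 34.7
finger_force: 0.0
```

```bash
python3 -m handwheel '0 0 0 0 0.63;0 0 0.3 0 0.63;0 0 0.6 0 0.63;0 0 0.8 0 0.63;0 0 0.8 0 0.63;0 0 0.8 0 0.63;0 0 0.5 0 0.63;0 0 0 0 0.63;0 0 0 0 0.63'
python3 - <<'E'
from h import *
shot('wrist','w3.png');z=load('wrist');print(read_state()['eef_pos'])
P=cloud(z);hsv=cv2.cvtColor(z['im'],cv2.COLOR_RGB2HSV)
m=(np.hypot(P[...,0]-481.7,P[...,1]-99)<34)&(P[...,2]<100)&(hsv[...,0]>12)&(hsv[...,0]<30)&(hsv[...,1]>120)
print('brass',m.sum(),P[m].mean(0))
m=(P[...,2]>176)&(P[...,2]<183)&(P[...,1]<70)&(np.hypot(P[...,0]-571,P[...,1]-26)<30);print('knob',m.sum(),P[m].min(0),P[m].max(0))
m=(P[...,2]>136.9)&(P[...,2]<140)&(np.hypot(P[...,0]-578,P[...,1]-124)<25);print('post',m.sum(),P[m].min(0),P[m].max(0))
E
```

```text
clock: 5.72
eef_pos: [481.8, 98.9, 242.1]
eef_rot: [3.14, -0.0, 1.571]
wrist_force: [0.4, 0.3, -1.5]
finger_gap: 34.8
finger_force: 0.0
[481.40615804  98.87099976 240.90235424]
brass 428 [482.17850927  98.89964491  61.57406051]Traceback (most recent call last):
  File "<stdin>", line 6, in <module>
    return umr_minimum(a, axis, None, out, keepdims, initial, where)
ValueError: zero-size array to reduction operation minimum which has no identity
```

View pics/w3.png

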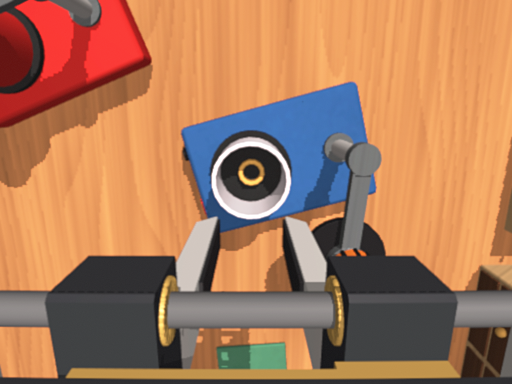

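The ring lies flat in the bowl at (251,172), measured top about 62. Now over to the knob. The fingers should lie along the swing tangent.

```bash
python3 -m handwheel '0.2 -0.2 0 0 0.3;0.5 -0.4 0 0 0.3;0.5 -0.4 0 -0.2 0.3;0.5 -0.4 0 -0.2 0.3;0.4 -0.3 0 -0.2 0.3;0.15 -0.15 0 -0.2 0.3;0 0 0 0 0.3;0 0 0 0 0.3'
python3 - <<'E'
from h import *
shot('wrist','w4.png');z=load('wrist');s=read_state();print(s['eef_pos'],s['eef_rot'],s['joints'])
P=cloud(z);hsv=cv2.cvtColor(z['im'],cv2.COLOR_RGB2HSV)
m=(np.hypot(P[...,0]-571,P[...,1]-26)<40)&(P[...,2]>174)&(P[...,2]<185)&(hsv[...,0]<20)&(hsv[...,1]>150)
print(m.sum(),P[m].mean(0) if m.any() else '',P[m].min(0),P[m].max(0))
E
```

```text
clock: 6.43
eef_pos: [571.2, 24.8, 240.5]
eef_rot: [-3.14, -0.0, 1.501]
wrist_force: [-0.3, 0.1, -0.5]
finger_gap: 65.7
finger_force: 0.0
[571.01426488  25.24419509 240.94976031] [-3.14055998e+00 -6.33463002e-05  1.50155386e+00] [-1.99513017e-02  3.24862800e-01  1.40582993e+00  1.15606115e-04
  1.41192822e+00  4.92727838e-02]
2507 [571.86581844  26.16613527 178.71203928] [548.77017335   2.57701867 174.05762342] [593.60317645  47.88841269 181.27870912]
```

View pics/w4.png

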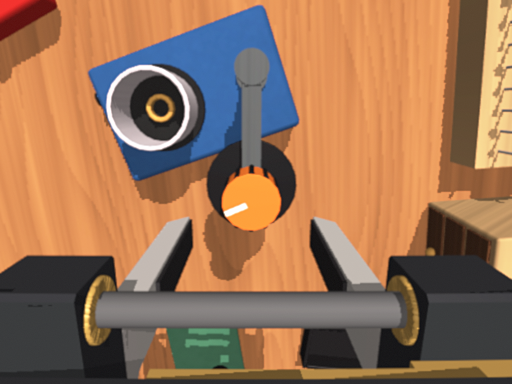

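The knob at (251,202) is centred between the fingers, measured (571.3, 25.4), top about 179. Lower and cage it.

```bash
python3 -m handwheel '0 0 -0.3 0 0.3;0 0 -0.5 0 0.3;0 0 -0.5 0 0.3;0 0 -0.5 0 0.3;0 0 -0.35 0 0.3;0 0 -0.12 0 0.3;0 0 0 0 0.46;0 0 0 0 0.46;0 0 0 0 0.46'
python3 - <<'E'
import numpy as np
P=np.array([578,124.2]);a0=266.;
p=P+99*np.array([np.cos(np.radians(a0)),np.sin(np.radians(a0))])
for k in range(1,17):
    a=a0-5*k*0.9; q=P+99*np.array([np.cos(np.radians(a)),np.sin(np.radians(a))]); print(k,((q-p)/40).round(2),q.round(),a); p=q
E
```

```text
clock: 7.23
eef_pos: [572.0, 25.1, 152.0]
eef_rot: [3.14, -0.0, 1.501]
wrist_force: [-0.1, 0.8, 0.1]
finger_gap: 51.8
finger_force: 0.0
1 [-0.19  0.02] [563.  26.] 261.5
2 [-0.19  0.04] [556.  28.] 257.0
3 [-0.19  0.05] [548.  30.] 252.5
4 [-0.18  0.07] [541.  32.] 248.0
5 [-0.18  0.08] [534.  36.] 243.5
6 [-0.17  0.09] [527.  39.] 239.0
7 [-0.16  0.11] [521.  44.] 234.5
8 [-0.15  0.12] [514.  48.] 230.0
9 [-0.14  0.13] [509.  54.] 225.5
10 [-0.13  0.14] [503.  59.] 221.0
11 [-0.12  0.15] [498.  65.] 216.5
12 [-0.11  0.16] [494.  72.] 212.0
13 [-0.1   0.17] [490.  78.] 207.5
14 [-0.08  0.18] [487.  86.] 203.0
15 [-0.07  0.18] [484.  93.] 198.5
16 [-0.05  0.19] [482. 100.] 194.0
```

```bash
python3 -m handwheel '-0.19 0.02 0 -0.9 0.46;-0.19 0.04 0 -0.9 0.46;-0.19 0.05 0 -0.9 0.46;-0.18 0.07 0 -0.9 0.46;-0.18 0.08 0 -0.9 0.46;-0.17 0.09 0 -0.9 0.46;-0.16 0.11 0 -0.9 0.46;-0.15 0.12 0 -0.9 0.46;-0.14 0.13 0 -0.9 0.46;-0.13 0.14 0 -0.9 0.46;0 0 0 0 0.46;0 0 0 0 0.46'
python3 - <<'E'
from h import *
shot('scene')
z=load('scene');P=cloud(z);hsv=cv2.cvtColor(z['im'],cv2.COLOR_RGB2HSV)
m=(hsv[...,0]<15)&(hsv[...,1]>180)&(hsv[...,2]>150)&(P[...,2]>145)&(P[...,2]<190)&(abs(P[...,0]-520)<80)&(abs(P[...,1]-60)<80)
print(m.sum(),P[m].mean(0),read_state()['finger_force'])
E
```

```text
clock: 8.23
eef_pos: [504.7, 59.0, 151.5]
eef_rot: [3.141, -0.001, 0.719]
wrist_force: [0.2, 0.1, -0.1]
finger_gap: 51.1
finger_force: 0.0
194 [510.96952056  64.89835931 171.38903892] 0.0
```

```bash
python3 -m handwheel '-0.12 0.15 0 -0.9 0.46;-0.11 0.16 0 -0.9 0.46;-0.1 0.17 0 -0.9 0.46;-0.08 0.18 0 -0.9 0.46;-0.07 0.18 0 -0.9 0.46;-0.05 0.19 0 -0.9 0.46;-0.02 0.06 0 0 0.46;0 0 0 0 0.46;0 0 0 0 0.46'
```

```text
clock: 9.03
eef_pos: [482.7, 102.2, 150.8]
eef_rot: [3.141, -0.0, 0.248]
wrist_force: [0.3, -1.9, 0.8]
finger_gap: 50.9
finger_force: 0.7
```

```bash
python3 -m handwheel '-0.02 0.06 0 0 0.46;0 0 0 0 0.46;0 0 0 0 0.46'
```

```text
clock: 9.28
eef_pos: [482.5, 103.0, 150.9]
eef_rot: [3.138, -0.001, 0.246]
wrist_force: [3.5, -15.2, 0.4]
finger_gap: 51.0
finger_force: 7.6
```

At the stop (15 N reaction). Back to centre, open and unwind the wrist by about +140°.

```bash
python3 -m handwheel '0.02 -0.09 0 0 0.3;0 0 0 0 0.3;0 0 0 0 0.3;0 0 0 1 0.3;0 0 0 1 0.3;0 0 0 1 0.3;0 0 0 1 0.3;0 0 0 1 0.3;0 0 0 1 0.3;0 0 0 1 0.3;0 0 0 1 0.3;0 0 0 1 0.3'
python3 -m handwheel '0 0 0 1 0.3;0 0 0 1 0.3;0 0 0 1 0.3;0 0 0 1 0.3;0 0 0 1 0.3;0 0 0 1 0.3;0 0 0 1 0.3;0 0 0 1 0.3;0 0 0 1 0.3;0 0 0 1 0.3;0 0 0 1 0.3;0 0 0 1 0.3'
python3 -m handwheel '0 0 0 1 0.3;0 0 0 1 0.3;0 0 0 1 0.3;0 0 0 1 0.3;0 0 0 1 0.3;0 0 0 1 0.3;0 0 0 1 0.3;0 0 0 0 0.3'
python3 - <<'E'
from h import *
shot('wrist');z=load('wrist');s=read_state();print(s['eef_pos'],s['joints'])
P=cloud(z);hsv=cv2.cvtColor(z['im'],cv2.COLOR_RGB2HSV)
m=(np.hypot(P[...,0]-482,P[...,1]-99)<40)&(P[...,2]>174)&(P[...,2]<185)&(hsv[...,0]<20)&(hsv[...,1]>150)
print(m.sum(),P[m].mean(0) if m.any() else '',P[m].min(0),P[m].max(0))
E
```

```text
clock: 10.28
eef_pos: [482.4, 101.6, 150.6]
eef_rot: [-3.141, -0.0, 1.035]
wrist_force: [0.1, 0.4, 0.3]
finger_gap: 65.8
finger_force: 0.0
clock: 11.28
eef_pos: [482.4, 101.6, 150.6]
eef_rot: [3.141, -0.0, 2.082]
wrist_force: [-0.2, -0.4, 1.2]
finger_gap: 65.6
finger_force: 0.0
clock: 11.95
eef_pos: [482.4, 101.6, 150.6]
eef_rot: [3.141, -0.0, 2.693]
wrist_force: [-0.4, 0.4, 0.5]
finger_gap: 66.1
finger_force: 0.0
[482.4088066  101.51486225 150.63329726] [ 1.32961910e-01  2.28294661e-01  1.74550527e+00  2.63819132e-04
  1.16780773e+00 -9.83660422e-01]
5628 [480.73118555  98.51063734 178.68567286] [458.80288605  68.23812702 174.01654658] [503.65949248 120.99725037 183.47582959]
```

```bash
python3 -m handwheel '-0.025 -0.06 0 0 0.3;0 0 0 0 0.6;0 0 0 0 0.6;0 0 0 0 0.6;0 0 0 0 0.6;0 0 0 0 0.6;0 0 0 0 0.6' 40
python3 -m handwheel '0 0 -0.008 -1 0.6;0 0 -0.008 -1 0.6;0 0 -0.008 -1 0.6;0 0 -0.008 -1 0.6;0 0 -0.008 -1 0.6;0 0 -0.008 -1 0.6'
```

```text
clock: 12.58
eef_pos: [481.4, 98.8, 150.7]
eef_rot: [-3.141, 0.0, 2.687]
wrist_force: [-1.7, -2.4, 1.2]
finger_gap: 43.5
finger_force: 40.0
clock: 13.08
eef_pos: [481.6, 98.9, 148.8]
eef_rot: [3.141, 0.0, 2.16]
wrist_force: [-0.5, 0.3, 0.9]
finger_gap: 43.3
finger_force: 40.0
```

```bash
python3 -m handwheel '0 0 -0.008 -1 0.6;0 0 -0.008 -1 0.6;0 0 -0.008 -1 0.6;0 0 -0.008 -1 0.6;0 0 -0.008 -1 0.6;0 0 -0.008 -1 0.6;0 0 -0.008 -1 0.6;0 0 -0.008 -1 0.6;0 0 0 0 0.6'
python3 -c "
from cell import *;s=read_state();print(s['moment'],s['wrist_force'],s['joints'])"
```

```text
clock: 13.83
eef_pos: [481.9, 99.0, 146.4]
eef_rot: [3.14, -0.0, 1.462]
wrist_force: [3.1, -1.1, 0.2]
finger_gap: 43.5
finger_force: 40.0
[-0.11842873 -0.65216185 -0.11246124] [ 3.0580781  -1.12472175  0.16831135] [ 1.28066542e-01  2.30319201e-01  1.75384019e+00 -9.72247125e-06
  1.15612753e+00  2.37034009e-01]
```

```bash
python3 -m handwheel '0 0 -0.008 -1 0.6;0 0 -0.008 -1 0.6;0 0 -0.008 -1 0.6;0 0 -0.008 -1 0.6;0 0 -0.008 -1 0.6;0 0 -0.008 -1 0.6;0 0 -0.008 -1 0.6;0 0 -0.008 -1 0.6;0 0 0 0 0.6'
python3 -c "
from cell import *;s=read_state();print(s['moment'],s['wrist_force'],s['joints'])"
python3 -m handwheel '0 0 -0.008 -1 0.6;0 0 -0.008 -1 0.6;0 0 0 0 0.6'
python3 -c "
from cell import *;s=read_state();print(s['moment'],s['wrist_force'],s['joints'])"
```

```text
clock: 14.58
eef_pos: [482.1, 98.8, 143.9]
eef_rot: [3.14, -0.001, 0.766]
wrist_force: [4.6, -1.7, 0.1]
finger_gap: 43.3
finger_force: 40.0
[-0.48575168 -0.94944164 -0.12235674] [ 4.61099004 -1.7431467   0.0971914 ] [ 1.27839926e-01  2.33373972e-01  1.75633854e+00 -4.85819488e-04
  1.15000108e+00  9.33299998e-01]
clock: 14.83
eef_pos: [482.4, 99.0, 143.6]
eef_rot: [3.14, -0.002, 0.593]
wrist_force: [5.0, -1.2, 2.4]
finger_gap: 43.4
finger_force: 40.0
[-0.17521931 -0.99368751  0.91320053] [ 4.99531515 -1.17210429  2.36731155] [ 1.28199040e-01  2.33830493e-01  1.75644023e+00 -4.95089855e-04
  1.14853888e+00  1.10634708e+00]
```

The moment rises to +0.9 N m after 2.1 rad, so it is at the stop. Release, lift away and check the white line.

```bash
python3 -m handwheel '0 0 0 0 0.3;0 0 0 0 0.3;0 0 0 0 0.3;0 0 0 0 0.3;0 0 0.4 0 0.3;0 0 0.6 0 0.3;0 0 0.8 0 0.3;0 -0.6 0.8 0 0.3;0 -0.7 0.3 0 0.3;0 -0.7 0 0 0.3;0 0 0 0 0.3;0 0 0 0 0.3'
python3 - <<'E'
from h import *
shot('wrist','w5.png');z=load('wrist');P=cloud(z);hsv=cv2.cvtColor(z['im'],cv2.COLOR_RGB2HSV)
near=(np.hypot(P[...,0]-482,P[...,1]-99)<21)&(P[...,2]>166)&(P[...,2]<178)
o=near&(hsv[...,1]>150);w=near&(hsv[...,1]<60)
print(o.sum(),w.sum(),P[o].mean(0),P[near].min(0),P[near].max(0))
if w.sum()>5:
    q=P[w][:,:2].astype(np.float32);l=cv2.fitLine(q,cv2.DIST_L2,0,.01,.01).ravel();print('line',l,np.degrees(np.arctan2(l[1],l[0])),q.mean(0))
E
```

```text
clock: 15.83
eef_pos: [481.3, 18.1, 258.9]
eef_rot: [-3.141, 0.0, 0.592]
wrist_force: [-0.4, -0.4, -0.4]
finger_gap: 65.7
finger_force: 0.0
2085 130 [481.34871665  98.83572262 171.81489717] [461.11938943  78.24830796 169.68198098] [502.75045342 119.78504073 174.58339967]
line [9.66970146e-01 2.54889607e-01 4.93938477e+02 1.01790985e+02] 14.767042 [493.93848  101.790985]
```

View pics/w5.png

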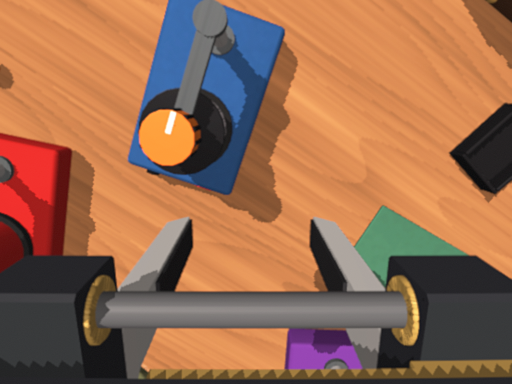

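The cap is closed over the bowl. The knob is at (167,137) and its white line points to the post at (210,18): line angle 14.8° against 14.7° for the post direction. The knob top is at about 171.8, so it has sunk 8 mm.

```bash
python3 -c "
from cell import *;print(sign_off())"
```

```text
the job is handed in; nothing more can be done
None
```

The job is handed in: the brass ring is in the bowl, the arm is at its stop and the cap is screwed fully home; the judge's result was not shown.

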